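# Close up the sample incubator: inner flap down, then the cover

### The job

Close the bench-top sample incubator for its run: push the upright inner flap over with the fingertips until it lies flat on the samples, and only then push the hinged cover down until it is fully shut, without slamming it. Pick nothing up, leave the bottle, the jar and the slide box where they stand, and finish with the hand clear.

Things in the scene. Friction and masses are not known exactly. Their poses are not given: they have to be found in the camera images.
- unit: the white bench-top incubator, fixed to the bench: housing 220 (x) by 270 (y) mm, 100 mm high to the top of its rim. Origin at the centre of its underside; its own x axis points from its front (where the flap is hinged) to its back (where the cover is hinged), z up. The rim is 10 mm wide and stands 15 mm above the grey sample deck, which is 85 mm above the bench.
- flap (a joint): angle of the inner flap about its hinge line, rad: 0 = lying flat over the samples (pointing to the unit's +x), about 1.57 = upright. Limits 0 and 1.65; starts at 1.35 to 1.6. A stiff hinge (about 0.07 N m): it stays where it is left and must be pushed all the way down. To close it, push its front face (towards the unit's -x side) to +x and down.
- flap_hinge (a point): middle of the flap's hinge line, at (-88, 0, 93) mm in the unit's frame; the line runs along the unit's y. Its own x axis points along the flap to its free edge; its z axis is the normal of the face to push (up when flat, towards the unit's front when upright).
- flap_edge (a point): middle of the flap's free edge, 109 mm from the hinge line, midway in its thickness. The white flap is a plate 5 mm thick (2.5 mm either side of the hinge line's plane) and 110 mm wide along y; the last 12 mm are a finger tab 50 mm wide.
- cover (a joint): angle of the outer cover about its hinge line, rad: 0 = fully shut on the rim, 1.57 = vertical. Limits 0 and 1.75; starts at 1.35 to 1.58. A stiff hinge (about 0.6 N m): it stays where it is left and must be pushed all the way shut. To close it, push its outer face (the back when open) towards the unit's -x and down.
- cover_hinge (a point): middle of the cover's hinge line, at (100, 0, 101) mm in the unit's frame; the line runs along the unit's y. Its own x axis points along the cover away from its free edge (the free edge lies at its -x); its z axis is the outward normal of the outer face (up when shut, towards the unit's back when open).
- cover_edge (a point): middle of the cover's free edge, on the outer face, 207.5 mm from the hinge line along the cover. The cover is a white plate with an amber window, 270 mm wide along y and 12 mm thick: its inner face lies in the hinge line's plane, its outer face 12 mm from it.
- bottle: loose amber bottle, 52 mm wide, 130 mm high, standing beside the unit; origin at the centre of its underside. Leave alone.
- jar: loose white jar, 60 mm wide, 75 mm high, standing beside the unit; origin at the centre of its underside. Leave alone.
- slide_box: loose grey slide box, 85 by 50 mm, 32 mm high, lying beside the unit; origin at the centre of its underside. Leave alone.

How it is judged (in metres and radians):
On the way, in this order (a step that is already met when the one before it is completed fails the run):
1. the flap is folded flat while the cover still stands open (value of joint flap below 0.08 rad and value of joint cover above 0.5 rad), for 0.1 s.
2. the cover is shut over the flat flap (value of joint cover below 0.05 rad and value of joint flap below 0.08 rad), for 0.1 s.
At the end, for the whole second after the job is handed in: The flap lies flat (within 0.08 rad), the cover is shut over it (within 0.05 rad) and at rest, and the bottle, jar and slide box stand within 30 mm of where they were (all of step 2 and velocity of joint cover between -0.05 and 0.05 rad/s and distance of each of bottle, jar, slide_box from where it was at the start of the episode below 0.03 m and angle between each of bottle, jar, slide_box's own z axis and vertical below 0.2 rad); the robot touches nothing.
It fails at once if the cover is slammed (faster than 3 rad/s near shut) (value of joint cover below 0.4 rad and velocity of joint cover below -3 rad/s).
It fails at once if the bottle, jar or slide box is knocked, pushed away or picked up (distance of any of bottle, jar, slide_box from where it was at the start of the episode above 0.03 m or height (world z) of any of bottle, jar, slide_box above 0.015 m or angle between any of bottle, jar, slide_box's own z axis and vertical above 0.5 rad).
It also fails if it takes over 58 s, if anything falls off the work surface, if the arm or the gripper's body presses on something with over 40 N, if the wrist force passes 120 N, or if a joint passes its speed limit or range.

### The arm

A 6-joint arm with a two-finger parallel gripper is mounted at the origin on the work surface. World frame = base frame: x ahead of the robot, y to its left, z up, the work surface at z = 0. Lengths are in m, angles in degrees, forces in N, time in s.
With the tool pointing down it reaches from about 0.3 to 0.75 m from the base axis. Payload 8.5 kg.
Tool frame: the origin (TCP) lies at the very end of the fingers, on their centre line; the grasp point (between the pads) lies 19 mm behind it (env.grip_depth is the z of the grasp point in the tool frame, in m); z points along the fingers, y is the direction in which the jaws open and shut (so a half turn about z gives the same grasp; the last joint's range is limited). The gripper opens to 85 mm and grips with 20 to 120 N. Pads are 22 mm wide; open, the fingers measure 114 mm over their backs; the gripper's body (76 mm by 85 mm) begins 54 mm behind the grasp point. The pads swing forward as they close: fully open they stand 13 mm farther back than shut.
Start: joints at [-84.414, 21.807, 74.336, -0, 83.858, -12.336], TCP at [0.169, -0.523, 0.231] pointing down, gripper open.
Joint ranges: [-178.18, 178.18], [-50.72, 133.34], [12.68, 142.11], [-81.47, 261.47], [9.98, 163.14], [-165.26, 165.26]. Speed limits (degrees/s): [136.94, 136.94, 180, 180, 180, 180].

### API

Orientations are given as a 3x3 rotation matrix whose columns are the frame's x, y, z axes.
In Python, from rig import env gives the robot as it stands.
- The arm moves only by the tool apply_moves, never from a script. Its argument "plan" is a list of rows, each an object of numbers: "tx", "ty", "tz": the shift along the world's x, y, z in mm; "rx", "ry", "rz": the turn, a rotation vector about the world's x, y, z in rad; "jaw": the opening, from -1 (shut) to 1 (fully open). A call has 1 to 12 rows; each row is the pose to reach, as a shift and turn from the pose measured when the call began; what a row does not reach only later rows make up. A row lasts 1/10 s, in which the tool goes at most 50 mm and 8.59 degrees, less where a joint would pass 70% of its speed; a pose out of reach is approached as far as the arm can. A call with a gripper value outside its range is refused whole. The fingers move at their own pace and stop on an object; "grip_force" is the grip in N (left out, the last holds). Time passes only in rows, so rows that repeat a pose let the fingers close. It gives the time, the measured TCP pose, the force and the opening at its end, in the units of the state.
- env.observe(): the state, without advancing time (a new reading comes with each control period).
- env.get_image(name): name is "scene" or "side" or "wrist"; returns a dict with "image" (480x640x3 uint8, red, green, blue), "intrinsics" (3x3 intrinsics, pixels), "k1" (the pictures are not rectified: a ray, as slopes to the right and down, at radius r is drawn at 1 + k1 r^2 times it, then the intrinsics apply), "world_from_camera" (4x4, takes a point from camera to world coordinates). Camera axes: x right, y up, looking along -z (the intrinsics and any distortion apply to the point x, -y, -z); pixel columns grow to the right and rows downward; lengths in m; the calibration is good to about 2 mm. A picture is of the moment at which its call begins. There is no depth.
- env.close_job(): hands the job in, once; it reports no verdict.
The state is a dict: "time_s": time; "q": joint angles; "qvel": joint speeds; "joint_efforts": joint torques, N m; "position": TCP position; "tool_rot": TCP orientation; "ft_force": force on the tool from outside, world axes, zero at the start; "wrist_torque": the same for the moment, N m; "grip_width": finger opening in m.
Only numpy, scipy, OpenCV 4.12 (cv2) and the standard library are available. Lean on these libraries where they do the work, as an engineer would, in place of code of your own. Each camera call takes 0.05 s, during which the arm holds its last target.

## Working session

There is one attempt and no reset: what is moved stays moved. The work goes in short steps, Python scripts to look and compute and a tool call to move; the robot and the scene stay as the last step left them, time stands still between calls to the robot, and variables do not carry over. Pictures are saved under pics/ and viewed, and the job is handed in when it is done.

Besides the shell and the picture viewer there is one more tool, called after "Call:" by a JSON object that holds its "fn" and its "kwargs". apply_moves: Moves the arm, as the interface text tells. Its arguments: {"type":"object","properties":{"plan":{"type":"array","items":{"type":"object","properties":{"tx":{"type":"number"},"ty":{"type":"number"},"tz":{"type":"number"},"rx":{"type":"number"},"ry":{"type":"number"},"rz":{"type":"number"},"jaw":{"type":"number"}}}},"grip_force":{"type":"number"}},"required":["plan"]}

```bash
ls; mkdir -p pics; python3 - <<'E'
from rig import env
import cv2,numpy as np
s=env.observe(); print(s['time_s'],s['position'],s['tool_rot'],s['grip_width'])
import pickle
d={}
for n in ['scene','side','wrist']:
    r=env.get_image(n); d[n]=r
    cv2.imwrite(f'pics/a_{n}.png',r['image'][:,:,::-1]); print(n,r['intrinsics'],r['k1'],r['world_from_camera'])
pickle.dump(d,open('a.pkl','wb'))
E
```

```text
pics
0.0 [ 0.16921438 -0.52302374  0.23070803] [[ 9.51472754e-01  3.07732962e-01 -1.49966122e-04]
 [ 3.07732851e-01 -9.51471705e-01  1.44446675e-03]
 [ 3.01821511e-04 -1.42052026e-03 -9.99998946e-01]] 0.08522409312892902
scene [[616.40344843   0.         324.2925759 ]
 [  0.         616.40344843 244.00325357]
 [  0.           0.           1.        ]] -0.1545904523654749 [[-0.54149141 -0.51711108  0.66285985  1.40111112]
 [ 0.84059682 -0.34574631  0.41696101  0.61213601]
 [ 0.01356619  0.78297868  0.62190059  0.8451306 ]
 [ 0.          0.          0.          1.        ]]
side [[517.73045236   0.         327.68387035]
 [  0.         517.73045236 238.1568665 ]
 [  0.           0.           1.        ]] -0.059750673153253046 [[ 0.99904059  0.03736935 -0.0228347   0.57137249]
 [-0.04140563  0.63616703 -0.77043954 -0.67402854]
 [-0.01426414  0.77064586  0.63710399  0.76177737]
 [ 0.          0.          0.          1.        ]]
wrist [[399.37189164   0.         318.64539714]
 [  0.         399.37189164 241.52983583]
 [  0.           0.           1.        ]] -0.07794196742770734 [[ 3.07620399e-01  9.05278335e-01  2.92986050e-01  2.45395601e-01]
 [-9.51509072e-01  2.92809953e-01  9.43017399e-02 -4.98834582e-01]
 [-4.19909263e-04 -3.07788023e-01  9.51454863e-01  3.73094030e-01]
 [ 0.00000000e+00  0.00000000e+00  0.00000000e+00  1.00000000e+00]]
```

View pics/a_scene.png

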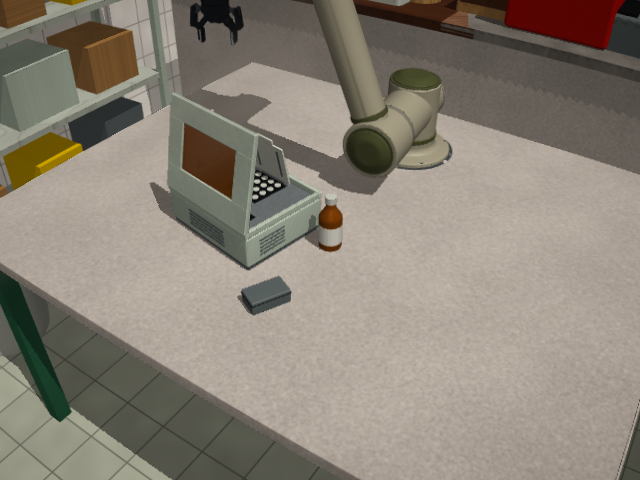

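View pics/a_side.png

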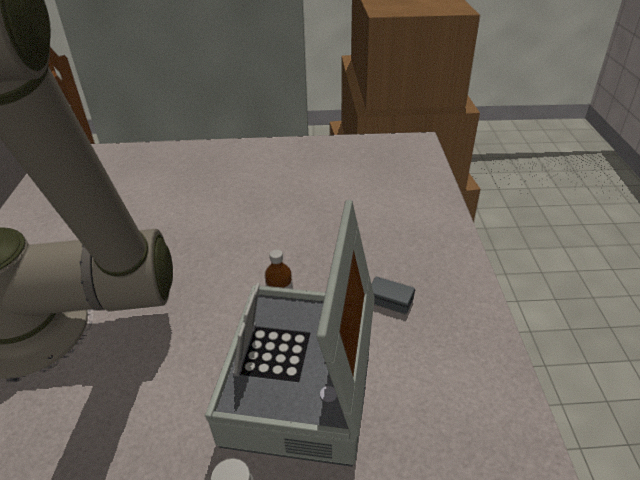

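View pics/a_wrist.png

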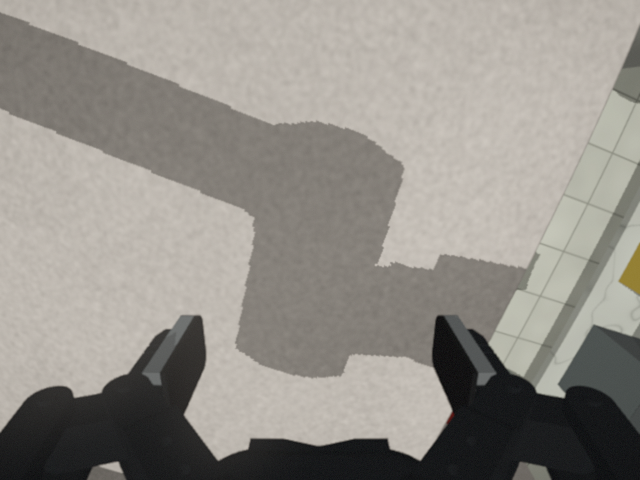

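```bash
cat > h.py <<'E'
import numpy as np,cv2,pickle
from scipy.spatial.transform import Rotation as R
def proj(r,P):
    T=np.linalg.inv(r['world_from_camera']);P=np.atleast_2d(P)
    c=P@T[:3,:3].T+T[:3,3]
    s=np.c_[c[:,0],-c[:,1]]/(-c[:,2:3]); s=s*(1+r['k1']*(s**2).sum(1,keepdims=True))
    K=r['intrinsics']; return s*[K[0,0],K[1,1]]+[K[0,2],K[1,2]]
def ray(r,px):
    K=r['intrinsics'];d=(np.array(px,float)-[K[0,2],K[1,2]])/[K[0,0],K[1,1]]
    s=d.copy()
    for _ in range(20): s=d/(1+r['k1']*(s@s))
    v=r['world_from_camera'][:3,:3]@np.array([s[0],-s[1],-1]); return r['world_from_camera'][:3,3],v
def atz(r,px,z):
    o,v=ray(r,px); return o+v*(z-o[2])/v[2]
def crop(img,x0,y0,w,h,name,s=4):
    c=img[y0:y0+h,x0:x0+w,::-1]; cv2.imwrite(name,cv2.resize(c,None,fx=s,fy=s,interpolation=cv2.INTER_CUBIC))
E
python3 - <<'E'
from h import *
d=pickle.load(open('a.pkl','rb'))
crop(d['scene']['image'],155,85,200,150*1+35,'pics/b_scene.png',4)
crop(d['side']['image'],200,190,200,150,'pics/b_side1.png',4)
crop(d['side']['image'],200,330,200,150,'pics/b_side2.png',4)
E
python3 -c "
import cv2;i=cv2.imread('pics/b_scene.png');print(i.shape);cv2.imwrite('pics/b_scene1.png',i[:600]);"
```

```text
(740, 800, 3)
```

View pics/b_scene1.png

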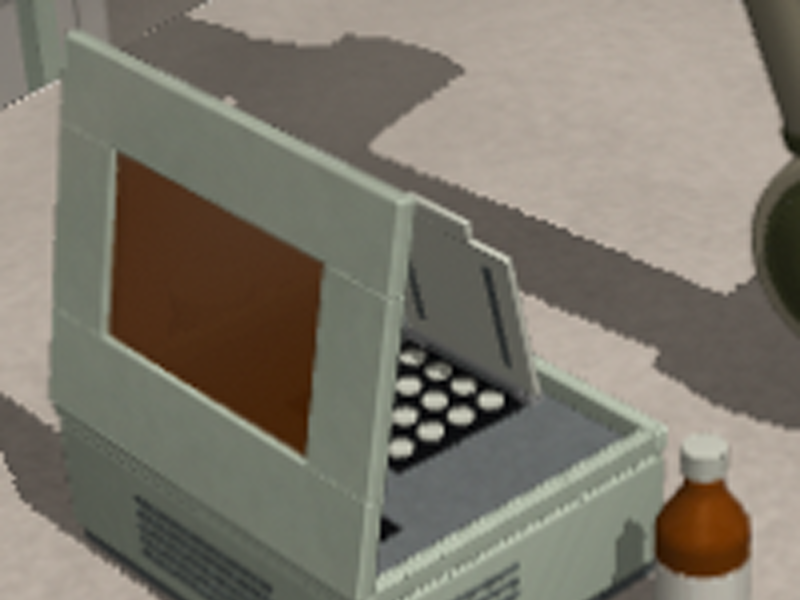

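View pics/b_side1.png

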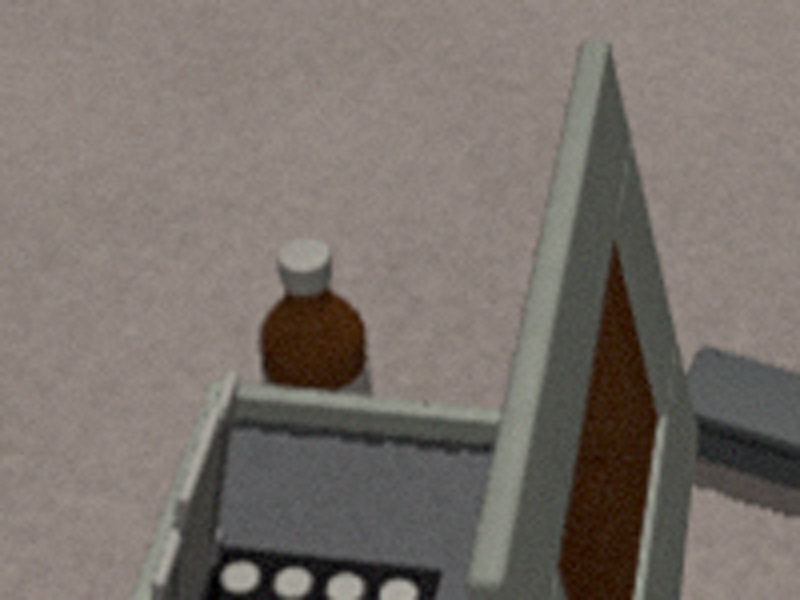

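View pics/b_side2.png

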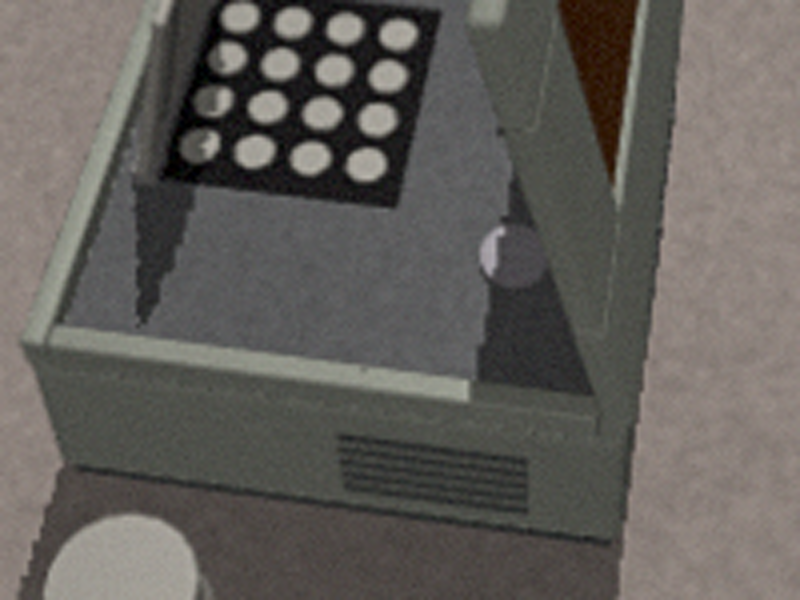

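```bash
cat >> h.py <<'E'
def unitpts(p):
    x,y,a,fl,cv=p
    Rz=R.from_euler('z',a).as_matrix()
    U=lambda q:Rz@np.array(q)+[x,y,0]
    F=lambda s,w,n=0:U([-.088+s*np.cos(fl)-n*np.sin(fl),w,.093+s*np.sin(fl)+n*np.cos(fl)])
    # cover: dir to free edge at angle cv: shut -> -x
    C=lambda s,w,n=0:U([.1-s*np.cos(cv)+n*np.sin(cv),w,.101+s*np.sin(cv)+n*np.cos(cv)])
    return U,F,C
E
python3 - <<'E'
from h import *
from scipy.optimize import least_squares
d=pickle.load(open('a.pkl','rb'))
H=.135
def model(p):
    U,F,C=unitpts(p)
    return [('side',U([-.11,-H,0]),(216.25,446.75)),('side',U([.11,-H,0]),(353,465.25)),('side',U([-.11,-H,.1]),(205.5,416.25)),
    ('side',U([-.11,H,.1]),(253.75,286.25)),('scene',U([-.11,H,.1]),(321.25,192.5)),('scene',U([.11,H,0]),(250,267)),
    ('scene',C(.2075,H,.012),(255,136)),('scene',C(.2075,-H,.012),(173,93.75)),('side',C(.2075,H,.006),(349,201)),('side',C(.2075,-H,.006),(322,336)),
    ('scene',F(.097,.055),(283.5,150.5)),('scene',F(.109,.025),(272.3,140.5)),('side',F(.097,.055),(258.5,284))]
def res(p): return np.concatenate([proj(d[n],P)[0]-q for n,P,q in model(p)])
s=least_squares(res,[.55,-.3,0,1.5,1.5],loss='soft_l1',x_scale=[.01,.01,.1,.1,.1])
print(s.x); print(s.fun.reshape(-1,2).round(1))
np.save('p.npy',s.x)
U,F,C=unitpts(s.x)
for n,q in [('hinge',F(0,0)),('fedge',F(.109,0)),('cedge',C(.2075,0,.012)),('chinge',C(0,0))]:print(n,q.round(3))
print('bottle cap top',atz(d['side'],(276.3,252),.13),atz(d['scene'],(331,196),.13))
print('jar',atz(d['side'],(231,472),.075))
print('box',[atz(d['scene'],q,.032)[:2].round(3) for q in [(241,293),(280,278),(291,289),(252,306)]])
E
```

```text
[ 0.53575555 -0.14592039 -0.18781431  1.37900477  1.3694419 ]
[[-0.1  0.9]
 [ 2.7  1.7]
 [-0.3 -3.4]
 [-1.2 -3.7]
 [ 0.7 -1.7]
 [-1.6  5.7]
 [-0.3 -0.9]
 [-3.6 -1.6]
 [-0.1 -4.1]
 [-0.4 -3. ]
 [-1.3 -1.2]
 [-0.6 -0.5]
 [-0.  -3.7]]
hinge [ 0.449 -0.129  0.093]
fedge [ 0.47  -0.133  0.2  ]
cedge [ 0.605 -0.159  0.307]
chinge [ 0.634 -0.165  0.101]
bottle cap top [0.49688359 0.05519053 0.13      ] [0.49677987 0.05765547 0.13      ]
jar [ 0.44367423 -0.33562798  0.075     ]
box [array([0.752, 0.016]), array([0.674, 0.053]), array([0.689, 0.089]), array([0.768, 0.055])]
```

```bash
python3 - <<'E'
from h import *
from scipy.optimize import least_squares
d=pickle.load(open('a.pkl','rb'))
H=.135
def model(p):
    U,F,C=unitpts(p)
    return [('side',U([-.11,-H,.1]),(205.5,416.25)),
    ('side',U([-.11,H,.1]),(253.75,286.25)),('scene',U([-.11,H,.1]),(321.25,192.5)),
    ('scene',C(.2075,H,.012),(255,136)),('scene',C(.2075,-H,.012),(173,93.75)),('side',C(.2075,H,.006),(349,201)),('side',C(.2075,-H,.006),(322,336)),
    ('scene',F(.097,.055),(283.5,150.5)),('scene',F(.109,.025),(272.3,140.5)),('side',F(.097,.055),(258.5,284))]
def res(p): return np.concatenate([proj(d[n],P)[0]-q for n,P,q in model(p)])
s=least_squares(res,[.55,-.3,0,1.5,1.5],loss='soft_l1',x_scale=[.01,.01,.1,.1,.1])
print(s.x); print(s.fun.reshape(-1,2).round(1))
np.save('p.npy',s.x)
U,F,C=unitpts(s.x)
for n,q in [('hinge',F(0,0)),('fedge',F(.109,0)),('cedge',C(.2075,0,.012)),('chinge',C(0,0))]:print(n,q.round(3))
E=[]
for n in ['side','scene']:
    im=d[n]['image'][:,:,::-1].copy()
    P=[[U([sx*.11,sy*.135,z]) for sx,sy in [(-1,-1),(1,-1),(1,1),(-1,1)]] for z in (0,.1)]+[[C(s_,w,nn) for s_,w in [(0,-.135),(.2075,-.135),(.2075,.135),(0,.135)]] for nn in (0,.012)]+[[F(0,-.055),F(.097,-.055),F(.097,.055),F(0,.055)]]
    for q in P: cv2.polylines(im,[np.round(proj(d[n],np.array(q))*16).astype(np.int32)],True,(0,0,255),1,cv2.LINE_AA,4)
    x0,y0=(150,80) if n=='scene' else (190,190)
    c=im[y0:y0+290,x0:x0+230]; cv2.imwrite(f'pics/c_{n}.png',cv2.resize(c,None,fx=2,fy=2,interpolation=cv2.INTER_CUBIC))
a=cv2.imread('pics/c_side.png');b=cv2.imread('pics/c_scene.png')
cv2.imwrite('pics/c.png',cv2.resize(np.hstack([a[:,:400],b[:580,:400]]),None,fx=1,fy=1))
E
```

```text
[ 0.53753307 -0.14912886 -0.18669626  1.39769187  1.35862985]
[[ 0.7 -1.4]
 [-0.4 -2.5]
 [-1.  -1.8]
 [-1.3 -1.3]
 [-4.5 -1.8]
 [-0.3 -2.8]
 [-0.6 -0.9]
 [-2.4 -1.8]
 [-1.6 -1.1]
 [-0.2 -2.6]]
hinge [ 0.451 -0.133  0.093]
fedge [ 0.47  -0.136  0.2  ]
cedge [ 0.604 -0.162  0.306]
chinge [ 0.636 -0.168  0.101]
```

View pics/c.png

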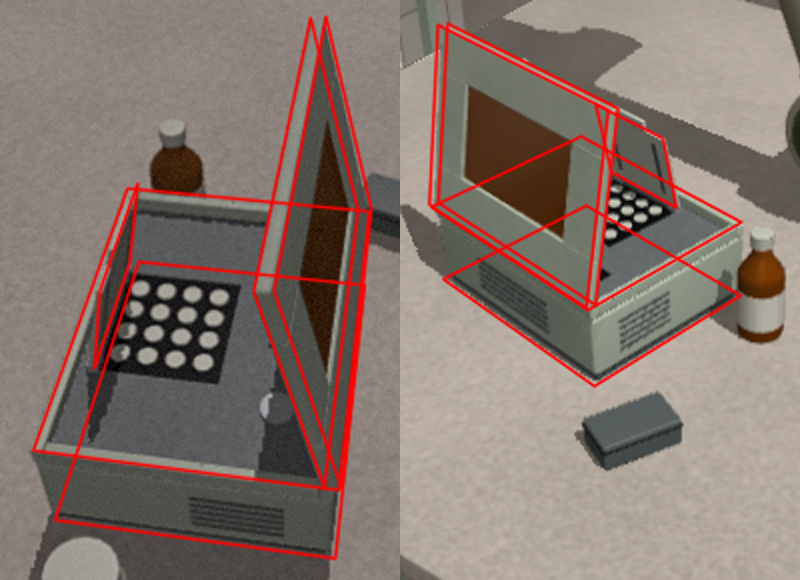

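```bash
python3 - <<'E'
from h import *
from rig import env
p=np.load('p.npy');U,F,C=unitpts(p)
o=env.observe();R0=o['tool_rot'];p0=np.array(o['position']);a=p[2]
ey=np.array([-np.sin(a),np.cos(a),0]);ex=np.array([np.cos(a),np.sin(a),0])
# unit-aligned target: tool x=tilted ex, z=down
t=np.radians(30)
z=np.sin(t)*ex-np.cos(t)*np.array([0,0,1]);y=-ey;x=np.cross(y,z)
Rt=np.c_[x,y,z];print(Rt)
print('rotvec',R.from_matrix(Rt@R0.T).as_rotvec())
A=U([-.16,0,.19]);print('A shift',(A-p0)*1e3)
A=U([-.125,0,.165])
for th in np.linspace(1.4,0,12):
    n=.0025+.011*abs(np.sin(th-t)); T=F(0,0)+0
    T=U([-.088+.065*np.cos(th)-n*np.sin(th),0,.093+.065*np.sin(th)+n*np.cos(th)])
    print(round(th,2),((T-U([-.16,0,.19]))*1e3).round(0),T.round(3))
E
```

```text
[[ 0.85097632 -0.18561358  0.49131141]
 [-0.16074608 -0.98262282 -0.09280679]
 [ 0.5        -0.         -0.8660254 ]]
rotvec [ 0.03226923 -0.52778297 -0.48818443]
A shift [211.09928252 403.66062552 -40.88098515]
1.4 [ 71. -13. -31.] [ 0.451 -0.133  0.159]
1.27 [ 80. -15. -32.] [ 0.46  -0.135  0.158]
1.15 [ 89. -17. -34.] [ 0.469 -0.136  0.156]
1.02 [ 98. -18. -38.] [ 0.478 -0.138  0.152]
0.89 [106. -20. -42.] [ 0.486 -0.139  0.148]
0.76 [113. -21. -48.] [ 0.494 -0.141  0.142]
0.64 [120. -23. -55.] [ 0.5   -0.142  0.135]
0.51 [125. -24. -63.] [ 0.506 -0.143  0.127]
0.38 [129. -24. -69.] [ 0.509 -0.144  0.121]
0.25 [131. -25. -75.] [ 0.512 -0.144  0.115]
0.13 [133. -25. -82.] [ 0.514 -0.145  0.108]
0.0 [135. -25. -89.] [ 0.515 -0.145  0.101]
```

Call:
{"fn": "apply_moves", "kwargs": {"plan": [{"tx":20,"ty":35,"tz":5,"rx":0.003,"ry":-0.044,"rz":-0.04,"jaw":-1},{"tx":40,"ty":70,"tz":10,"rx":0.006,"ry":-0.09,"rz":-0.08,"jaw":-1},{"tx":60,"ty":105,"tz":10,"rx":0.01,"ry":-0.16,"rz":-0.15,"jaw":-1},{"tx":80,"ty":140,"tz":10,"rx":0.015,"ry":-0.24,"rz":-0.22,"jaw":-1},{"tx":100,"ty":180,"tz":10,"rx":0.02,"ry":-0.32,"rz":-0.29,"jaw":-1},{"tx":120,"ty":220,"tz":5,"rx":0.025,"ry":-0.4,"rz":-0.36,"jaw":-1},{"tx":140,"ty":260,"tz":0,"rx":0.03,"ry":-0.47,"rz":-0.43,"jaw":-1},{"tx":160,"ty":300,"tz":-10,"rx":0.032,"ry":-0.528,"rz":-0.488,"jaw":-1},{"tx":180,"ty":340,"tz":-20,"rx":0.032,"ry":-0.528,"rz":-0.488,"jaw":-1},{"tx":200,"ty":380,"tz":-30,"rx":0.032,"ry":-0.528,"rz":-0.488,"jaw":-1},{"tx":211,"ty":404,"tz":-41,"rx":0.032,"ry":-0.528,"rz":-0.488,"jaw":-1},{"tx":211,"ty":404,"tz":-41,"rx":0.032,"ry":-0.528,"rz":-0.488,"jaw":-1}]}}

```text
time_s: 1.35
position: [0.3801, -0.1154, 0.1886]
tool_rot: [[0.853, -0.18, 0.49], [-0.157, -0.984, -0.088], [0.498, -0.002, -0.867]]
ft_force: [-0.4, 0.1, -0.4]
grip_width: 0.0001
```

```bash
cat > look.py <<'E'
from h import *
from rig import env
import sys
o=env.observe();print(o['time_s'],o['position'],o['ft_force'],o['grip_width']);print(np.array(o['tool_rot']).round(3))
L=[]
for n in sys.argv[2:]:
    r=env.get_image(n);im=r['image'][:,:,::-1]
    if n=='scene': im=im[60:300,130:400]
    if n=='side': im=im[120:480,150:450]
    L.append(cv2.resize(im,(int(im.shape[1]*480/im.shape[0]),480)))
i=np.hstack(L); 
if i.shape[1]>800:i=cv2.resize(i,(800,i.shape[0]*800//i.shape[1]))
cv2.imwrite(f'pics/{sys.argv[1]}.png',i)
E
python3 look.py d1 scene side
```

```text
1.35 [ 0.38011731 -0.1153718   0.18861213] [-0.38004949  0.11460367 -0.4474562 ] 5.6584077151707615e-05
[[ 0.853 -0.18   0.49 ]
 [-0.157 -0.984 -0.088]
 [ 0.498 -0.002 -0.867]]
```

View pics/d1.png

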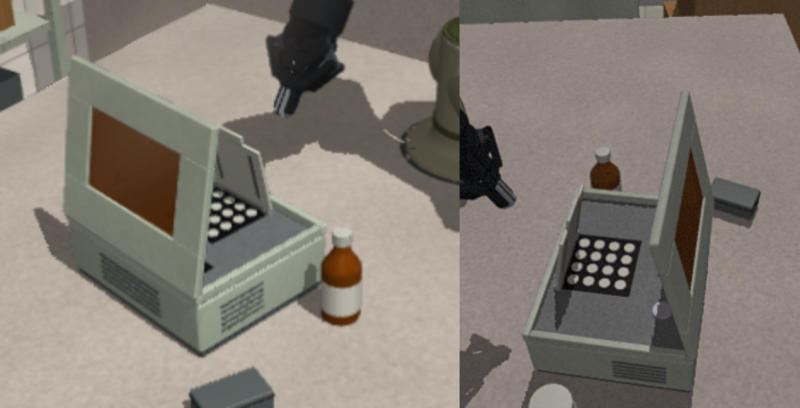

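Call:
{"fn": "apply_moves", "kwargs": {"plan": [{"tx":25,"ty":-8,"tz":-20},{"tx":50,"ty":-13,"tz":-29},{"tx":62,"ty":-15,"tz":-29},{"tx":71,"ty":-16,"tz":-30},{"tx":80,"ty":-18,"tz":-31},{"tx":89,"ty":-20,"tz":-33},{"tx":98,"ty":-21,"tz":-37},{"tx":106,"ty":-23,"tz":-41},{"tx":113,"ty":-24,"tz":-47},{"tx":120,"ty":-26,"tz":-54},{"tx":120,"ty":-26,"tz":-54}]}}

```text
validation failed for argument at $.pl...
```

```bash
python3 look.py d2 scene side
```

```text
1.45 [ 0.38037181 -0.11877083  0.18994002] [-0.52171403  0.0821624   0.24701047] 0.00012590345834048852
[[ 0.851 -0.184  0.492]
 [-0.159 -0.983 -0.092]
 [ 0.5    0.    -0.866]]
```

View pics/d2.png

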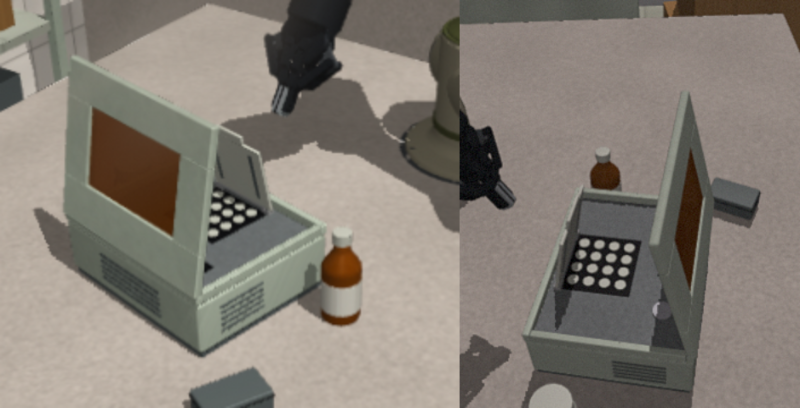

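The call was refused and nothing moved, probably because every row needs all its fields. I'm resending it with full rows.

Call:
{"fn": "apply_moves", "kwargs": {"plan": [{"tx":25,"ty":-5,"tz":-20,"rx":0,"ry":0,"rz":0,"jaw":-1},{"tx":50,"ty":-9,"tz":-30,"rx":0,"ry":0,"rz":0,"jaw":-1},{"tx":62,"ty":-11,"tz":-30,"rx":0,"ry":0,"rz":0,"jaw":-1},{"tx":71,"ty":-13,"tz":-31,"rx":0,"ry":0,"rz":0,"jaw":-1},{"tx":80,"ty":-15,"tz":-32,"rx":0,"ry":0,"rz":0,"jaw":-1},{"tx":89,"ty":-17,"tz":-34,"rx":0,"ry":0,"rz":0,"jaw":-1},{"tx":98,"ty":-18,"tz":-38,"rx":0,"ry":0,"rz":0,"jaw":-1},{"tx":106,"ty":-20,"tz":-42,"rx":0,"ry":0,"rz":0,"jaw":-1},{"tx":113,"ty":-21,"tz":-48,"rx":0,"ry":0,"rz":0,"jaw":-1},{"tx":120,"ty":-23,"tz":-55,"rx":0,"ry":0,"rz":0,"jaw":-1},{"tx":120,"ty":-23,"tz":-55,"rx":0,"ry":0,"rz":0,"jaw":-1}]}}

```text
time_s: 2.65
position: [0.5007, -0.1432, 0.1342]
tool_rot: [[0.851, -0.186, 0.491], [-0.161, -0.982, -0.093], [0.5, 0.0, -0.866]]
ft_force: [1.2, 0.0, 0.3]
grip_width: -0.0001
```

```bash
python3 look.py d3 scene side
```

```text
2.65 [ 0.50074652 -0.14317492  0.13421751] [1.1585446  0.01008458 0.29830205] -0.00010931106441409131
[[ 0.851 -0.186  0.491]
 [-0.161 -0.982 -0.093]
 [ 0.5    0.    -0.866]]
```

View pics/d3.png

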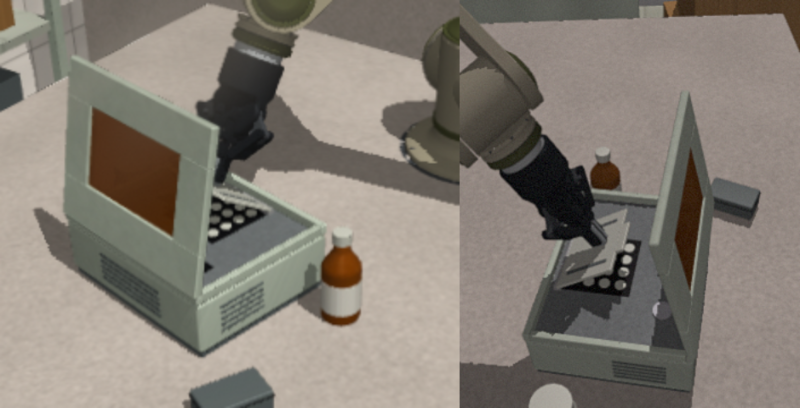

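Flap is tilting down under the tip, gripper well clear of the cover. Continuing to flat.

Call:
{"fn": "apply_moves", "kwargs": {"plan": [{"tx":5,"ty":-1,"tz":-8,"rx":0,"ry":0,"rz":0,"jaw":-1},{"tx":9,"ty":-1,"tz":-14,"rx":0,"ry":0,"rz":0,"jaw":-1},{"tx":11,"ty":-2,"tz":-20,"rx":0,"ry":0,"rz":0,"jaw":-1},{"tx":13,"ty":-2,"tz":-25,"rx":0,"ry":0,"rz":0,"jaw":-1},{"tx":14,"ty":-2,"tz":-29,"rx":0,"ry":0,"rz":0,"jaw":-1},{"tx":15,"ty":-2,"tz":-32,"rx":0,"ry":0,"rz":0,"jaw":-1},{"tx":15,"ty":-2,"tz":-33,"rx":0,"ry":0,"rz":0,"jaw":-1},{"tx":15,"ty":-2,"tz":-33,"rx":0,"ry":0,"rz":0,"jaw":-1}]}}

```text
time_s: 3.55
position: [0.5152, -0.145, 0.1019]
tool_rot: [[0.851, -0.186, 0.491], [-0.161, -0.982, -0.094], [0.5, 0.001, -0.866]]
ft_force: [1.0, 0.2, 0.4]
grip_width: 0.0002
```

```bash
python3 look.py d4 scene side
```

```text
3.55 [ 0.51523871 -0.14504843  0.10188945] [1.00392141 0.18690499 0.38062408] 0.00020379327429464482
[[ 0.851 -0.186  0.491]
 [-0.161 -0.982 -0.094]
 [ 0.5    0.001 -0.866]]
```

View pics/d4.png

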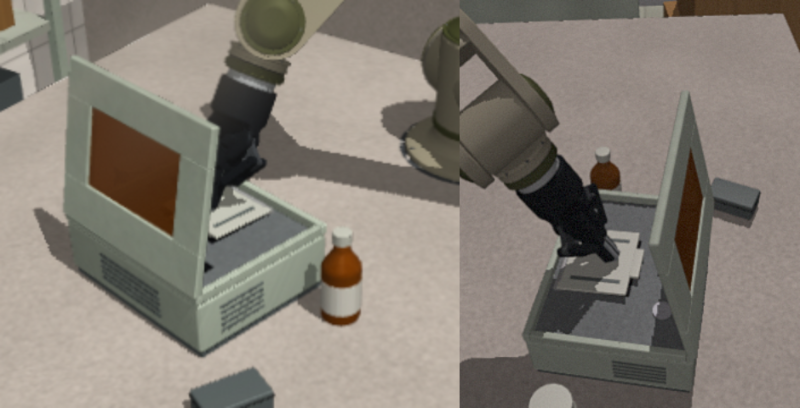

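Call:
{"fn": "apply_moves", "kwargs": {"plan": [{"tx":0,"ty":0,"tz":-1,"rx":0,"ry":0,"rz":0,"jaw":-1},{"tx":0,"ty":0,"tz":-2,"rx":0,"ry":0,"rz":0,"jaw":-1},{"tx":0,"ty":0,"tz":-3,"rx":0,"ry":0,"rz":0,"jaw":-1},{"tx":0,"ty":0,"tz":-3,"rx":0,"ry":0,"rz":0,"jaw":-1}]}}

```text
time_s: 4.05
position: [0.5155, -0.1452, 0.0994]
tool_rot: [[0.85, -0.187, 0.492], [-0.161, -0.982, -0.094], [0.501, 0.001, -0.865]]
ft_force: [-1.1, 0.5, 3.4]
grip_width: 0.0004
```

Call:
{"fn": "apply_moves", "kwargs": {"plan": [{"tx":0,"ty":0,"tz":-1,"rx":0,"ry":0,"rz":0,"jaw":-1},{"tx":0,"ty":0,"tz":-2,"rx":0,"ry":0,"rz":0,"jaw":-1},{"tx":0,"ty":0,"tz":-2,"rx":0,"ry":0,"rz":0,"jaw":-1}]}}

```text
time_s: 4.35
position: [0.5157, -0.1452, 0.0987]
tool_rot: [[0.849, -0.186, 0.494], [-0.16, -0.982, -0.095], [0.503, 0.002, -0.864]]
ft_force: [-9.8, 3.3, 19.2]
grip_width: -0.0001
```

Call:
{"fn": "apply_moves", "kwargs": {"plan": [{"tx":0,"ty":0,"tz":10,"rx":0,"ry":0,"rz":0,"jaw":-1},{"tx":-15,"ty":3,"tz":40,"rx":0,"ry":0,"rz":0,"jaw":-1},{"tx":-40,"ty":8,"tz":80,"rx":0,"ry":0,"rz":0,"jaw":-1},{"tx":-60,"ty":11,"tz":120,"rx":0,"ry":0,"rz":0,"jaw":-1},{"tx":-80,"ty":15,"tz":160,"rx":0,"ry":0,"rz":0,"jaw":-1},{"tx":-80,"ty":15,"tz":200,"rx":0,"ry":0,"rz":0,"jaw":-1},{"tx":-80,"ty":15,"tz":240,"rx":0,"ry":0,"rz":0,"jaw":-1},{"tx":-80,"ty":15,"tz":270,"rx":0,"ry":0,"rz":0,"jaw":-1},{"tx":-80,"ty":15,"tz":280,"rx":0,"ry":0,"rz":0,"jaw":-1},{"tx":-80,"ty":15,"tz":280,"rx":0,"ry":0,"rz":0,"jaw":-1}]}}

```text
time_s: 5.35
position: [0.4357, -0.1303, 0.3791]
tool_rot: [[0.849, -0.186, 0.495], [-0.16, -0.982, -0.096], [0.504, 0.003, -0.864]]
ft_force: [0.6, 0.1, -0.3]
grip_width: 0.0002
```

```bash
python3 look.py d5 scene side; python3 - <<'E'
from h import *
from rig import env
p=np.load('p.npy');U,F,C=unitpts(p)
o=env.observe();p0=np.array(o['position']);a=p[2];R0=np.array(o['tool_rot'])
ey=np.array([-np.sin(a),np.cos(a),0]);ex=np.array([np.cos(a),np.sin(a),0])
Rt=np.c_[ex,-ey,[0,0,-1]]
print(o['q'],R.from_matrix(Rt@R0.T).as_rotvec())
for q in [(.15,0,.38),(.14,0,.27)]:print(U(q).round(3),((U(q)-p0)*1e3).round())
E
```

```text
5.35 [ 0.43571126 -0.13028854  0.37909201] [ 0.61686894  0.13189844 -0.31947276] 0.00022622819167020646
[[ 0.849 -0.186  0.495]
 [-0.16  -0.982 -0.096]
 [ 0.504  0.003 -0.864]]
[-40.03729165  -5.92833368  89.74108192  15.09175606  70.04809082
  58.83321046] [0.09803686 0.51541626 0.00069542]
[ 0.685 -0.177  0.38 ] [250. -47.   3.]
[ 0.675 -0.175  0.27 ] [ 240.  -45. -107.]
```

View pics/d5.png

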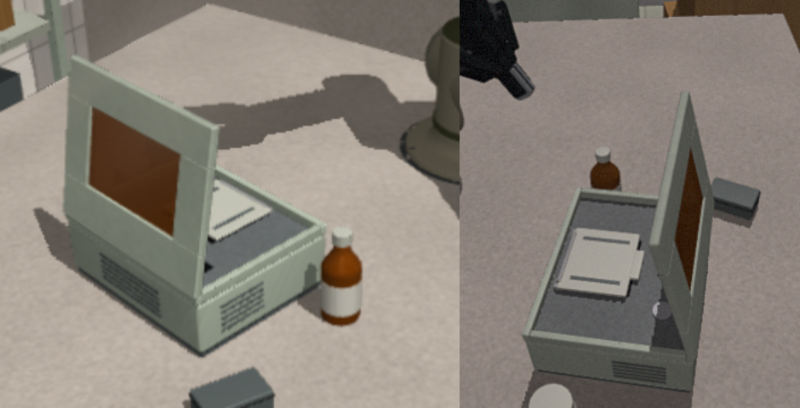

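Flap lies flat; cover untouched, objects in place. Next, over the top of the cover with the tool turned vertical.

Call:
{"fn": "apply_moves", "kwargs": {"plan": [{"tx":10,"ty":-2,"tz":15,"rx":0.02,"ry":0.1,"rz":0,"jaw":-1},{"tx":30,"ty":-6,"tz":25,"rx":0.04,"ry":0.22,"rz":0,"jaw":-1},{"tx":60,"ty":-11,"tz":25,"rx":0.06,"ry":0.34,"rz":0,"jaw":-1},{"tx":90,"ty":-17,"tz":25,"rx":0.09,"ry":0.46,"rz":0,"jaw":-1},{"tx":125,"ty":-23,"tz":25,"rx":0.098,"ry":0.515,"rz":0,"jaw":-1},{"tx":160,"ty":-30,"tz":25,"rx":0.098,"ry":0.515,"rz":0,"jaw":-1},{"tx":195,"ty":-37,"tz":25,"rx":0.098,"ry":0.515,"rz":0,"jaw":-1},{"tx":230,"ty":-43,"tz":20,"rx":0.098,"ry":0.515,"rz":0,"jaw":-1},{"tx":250,"ty":-47,"tz":15,"rx":0.098,"ry":0.515,"rz":0,"jaw":-1},{"tx":250,"ty":-47,"tz":10,"rx":0.098,"ry":0.515,"rz":0,"jaw":-1},{"tx":250,"ty":-47,"tz":10,"rx":0.098,"ry":0.515,"rz":0,"jaw":-1}]}}

```text
time_s: 6.55
position: [0.6854, -0.177, 0.3839]
tool_rot: [[0.983, -0.186, -0.004], [-0.186, -0.983, 0.002], [-0.004, -0.001, -1.0]]
ft_force: [-0.9, -0.5, 0.2]
grip_width: -0.0002
```

```bash
python3 look.py d6 scene side
```

```text
6.55 [ 0.68537124 -0.17700408  0.38391996] [-0.9466875  -0.54305309  0.18049662] -0.00020477890065467632
[[ 0.983 -0.186 -0.004]
 [-0.186 -0.983  0.002]
 [-0.004 -0.001 -1.   ]]
```

View pics/d6.png

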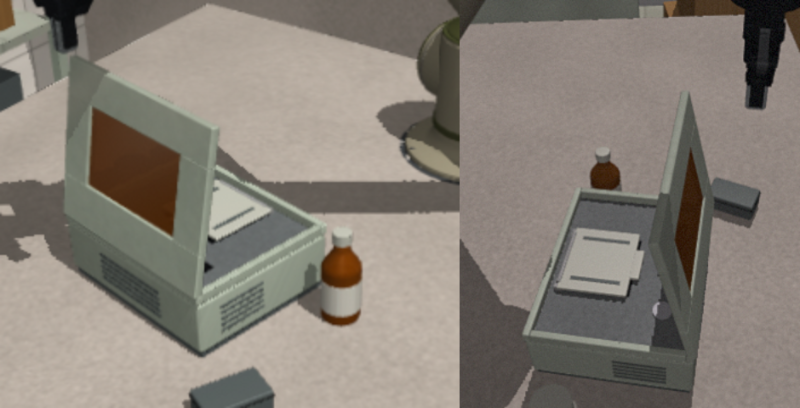

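```bash
python3 -c "
from h import *
d=pickle.load(open('a.pkl','rb'))
for n in ['scene','side']: print(n,proj(d[n],[[.685,-.177,.384],[.604,-.162,.306],[.45,-.133,.2]]))
"; python3 - <<'E'
from rig import env
import cv2
cv2.imwrite('pics/d7.png',env.get_image('scene')['image'][:,:,::-1])
E
```

```text
scene [[168.27949674  87.8454471 ]
 [208.17822424 111.83724738]
 [269.49727125 132.51919932]]
side [[408.84761023 213.96575653]
 [341.19674176 256.49555393]
 [236.95947761 300.54792845]]
```

View pics/d7.png

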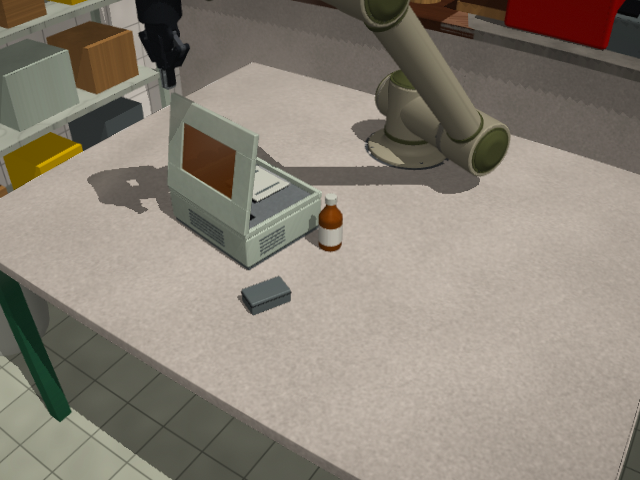

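```bash
python3 - <<'E'
from h import *
p=np.load('p.npy')
p0=np.array([.6854,-.177,.3839])
U,_,_=unitpts(p);print('lower',((U([.14,0,.27])-p0)*1e3).round())
b=U([.14,0,.27])
for th in np.linspace(1.36,0,18):
    q=p.copy();q[4]=th;U,F,C=unitpts(q)
    T=C(.17,0,.012)+(U([.011,0,0])-U([0,0,0])); print(round(th,2),((T-b)*1e3).round(),T.round(3))
E
```

```text
lower [ -10.    2. -114.]
1.36 [-52.  10.  -0.] [ 0.623 -0.165  0.27 ]
1.28 [-65.  12.  -3.] [ 0.61  -0.163  0.267]
1.2 [-78.  15.  -6.] [ 0.597 -0.16   0.264]
1.12 [-91.  17. -11.] [ 0.584 -0.158  0.259]
1.04 [-103.   19.  -16.] [ 0.572 -0.156  0.254]
0.96 [-115.   22.  -23.] [ 0.56  -0.153  0.247]
0.88 [-126.   24.  -30.] [ 0.549 -0.151  0.24 ]
0.8 [-136.   26.  -39.] [ 0.539 -0.149  0.231]
0.72 [-146.   28.  -48.] [ 0.529 -0.147  0.222]
0.64 [-155.   29.  -58.] [ 0.52  -0.146  0.212]
0.56 [-164.   31.  -69.] [ 0.511 -0.144  0.201]
0.48 [-171.   32.  -80.] [ 0.504 -0.143  0.19 ]
0.4 [-178.   34.  -92.] [ 0.497 -0.142  0.178]
0.32 [-183.   35. -104.] [ 0.492 -0.14   0.166]
0.24 [-188.   36. -117.] [ 0.487 -0.14   0.153]
0.16 [-192.   36. -130.] [ 0.484 -0.139  0.14 ]
0.08 [-194.   37. -143.] [ 0.481 -0.138  0.127]
0.0 [-196.   37. -157.] [ 0.48  -0.138  0.113]
```

Call:
{"fn": "apply_moves", "kwargs": {"plan": [{"tx":0,"ty":0,"tz":-30,"rx":0,"ry":0,"rz":0,"jaw":-1},{"tx":-2,"ty":0,"tz":-60,"rx":0,"ry":0,"rz":0,"jaw":-1},{"tx":-5,"ty":1,"tz":-90,"rx":0,"ry":0,"rz":0,"jaw":-1},{"tx":-10,"ty":2,"tz":-114,"rx":0,"ry":0,"rz":0,"jaw":-1},{"tx":-30,"ty":6,"tz":-114,"rx":0,"ry":0,"rz":0,"jaw":-1},{"tx":-50,"ty":10,"tz":-114,"rx":0,"ry":0,"rz":0,"jaw":-1},{"tx":-62,"ty":12,"tz":-114,"rx":0,"ry":0,"rz":0,"jaw":-1},{"tx":-75,"ty":14,"tz":-117,"rx":0,"ry":0,"rz":0,"jaw":-1},{"tx":-88,"ty":17,"tz":-120,"rx":0,"ry":0,"rz":0,"jaw":-1},{"tx":-88,"ty":17,"tz":-120,"rx":0,"ry":0,"rz":0,"jaw":-1}]}}

```text
time_s: 7.7
position: [0.5948, -0.1593, 0.2698]
tool_rot: [[0.982, -0.187, 0.003], [-0.187, -0.982, -0.002], [0.003, 0.001, -1.0]]
ft_force: [0.1, -0.5, 0.1]
grip_width: 0.0002
```

```bash
python3 look.py d8 scene side
```

```text
7.7 [ 0.5948224  -0.15927111  0.2697644 ] [ 0.08863177 -0.50321958  0.13896704] 0.00017132715582281335
[[ 0.982 -0.187  0.003]
 [-0.187 -0.982 -0.002]
 [ 0.003  0.001 -1.   ]]
```

View pics/d8.png

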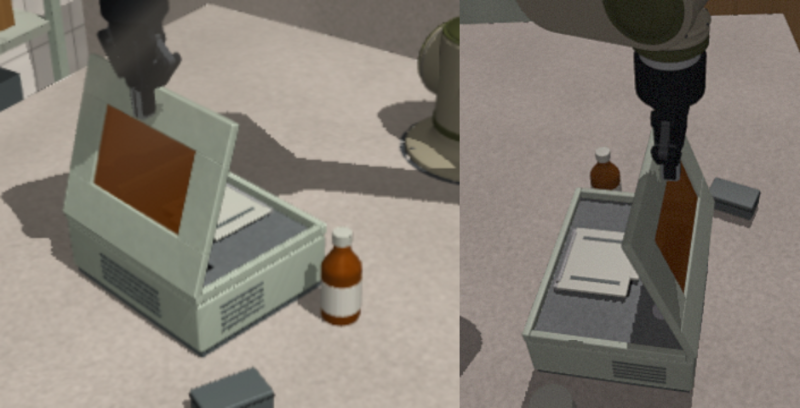

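Call:
{"fn": "apply_moves", "kwargs": {"plan": [{"tx":-11,"ty":1,"tz":-9,"rx":0,"ry":0,"rz":0,"jaw":-1},{"tx":-23,"ty":3,"tz":-16,"rx":0,"ry":0,"rz":0,"jaw":-1},{"tx":-35,"ty":6,"tz":-23,"rx":0,"ry":0,"rz":0,"jaw":-1},{"tx":-46,"ty":8,"tz":-30,"rx":0,"ry":0,"rz":0,"jaw":-1},{"tx":-56,"ty":10,"tz":-39,"rx":0,"ry":0,"rz":0,"jaw":-1},{"tx":-66,"ty":12,"tz":-48,"rx":0,"ry":0,"rz":0,"jaw":-1},{"tx":-75,"ty":13,"tz":-58,"rx":0,"ry":0,"rz":0,"jaw":-1},{"tx":-84,"ty":15,"tz":-69,"rx":0,"ry":0,"rz":0,"jaw":-1},{"tx":-84,"ty":15,"tz":-69,"rx":0,"ry":0,"rz":0,"jaw":-1}]}}

```text
time_s: 8.7
position: [0.5114, -0.1443, 0.1994]
tool_rot: [[0.982, -0.187, 0.001], [-0.187, -0.982, -0.0], [0.001, -0.0, -1.0]]
ft_force: [0.3, 0.1, -0.7]
grip_width: 0.0002
```

```bash
python3 look.py d9 scene side
```

```text
8.7 [ 0.51138312 -0.14427287  0.19939833] [ 0.27196187  0.05429641 -0.72659496] 0.00024374605111655986
[[ 0.982 -0.187  0.001]
 [-0.187 -0.982 -0.   ]
 [ 0.001 -0.    -1.   ]]
```

View pics/d9.png

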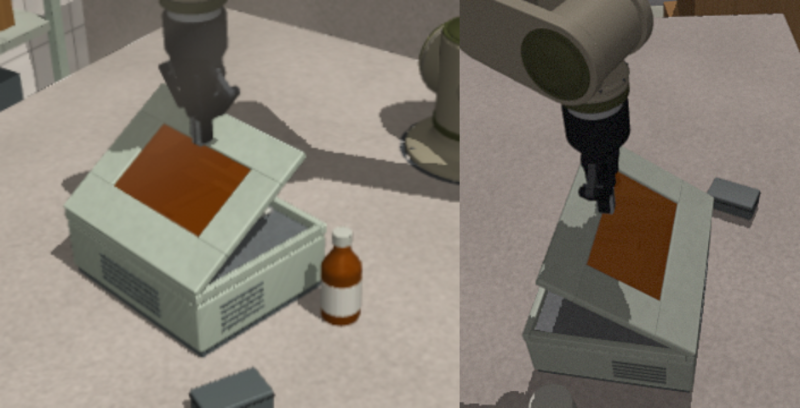

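Call:
{"fn": "apply_moves", "kwargs": {"plan": [{"tx":-7,"ty":1,"tz":-10,"rx":0,"ry":0,"rz":0,"jaw":-1},{"tx":-14,"ty":3,"tz":-22,"rx":0,"ry":0,"rz":0,"jaw":-1},{"tx":-19,"ty":4,"tz":-33,"rx":0,"ry":0,"rz":0,"jaw":-1},{"tx":-23,"ty":5,"tz":-44,"rx":0,"ry":0,"rz":0,"jaw":-1},{"tx":-26,"ty":5,"tz":-54,"rx":0,"ry":0,"rz":0,"jaw":-1},{"tx":-28,"ty":5,"tz":-63,"rx":0,"ry":0,"rz":0,"jaw":-1},{"tx":-30,"ty":6,"tz":-71,"rx":0,"ry":0,"rz":0,"jaw":-1},{"tx":-31,"ty":6,"tz":-78,"rx":0,"ry":0,"rz":0,"jaw":-1},{"tx":-31,"ty":6,"tz":-82,"rx":0,"ry":0,"rz":0,"jaw":-1},{"tx":-31,"ty":6,"tz":-85,"rx":0,"ry":0,"rz":0,"jaw":-1},{"tx":-31,"ty":6,"tz":-85,"rx":0,"ry":0,"rz":0,"jaw":-1}]}}

```text
time_s: 9.9
position: [0.4815, -0.1387, 0.1151]
tool_rot: [[0.982, -0.187, 0.002], [-0.187, -0.982, -0.001], [0.002, 0.0, -1.0]]
ft_force: [-0.0, 0.5, 0.3]
grip_width: 0.0003
```

Call:
{"fn": "apply_moves", "kwargs": {"plan": [{"tx":0,"ty":0,"tz":-1,"rx":0,"ry":0,"rz":0,"jaw":-1},{"tx":0,"ty":0,"tz":-2,"rx":0,"ry":0,"rz":0,"jaw":-1},{"tx":0,"ty":0,"tz":-3,"rx":0,"ry":0,"rz":0,"jaw":-1},{"tx":0,"ty":0,"tz":-3,"rx":0,"ry":0,"rz":0,"jaw":-1}]}}

```text
time_s: 10.3
position: [0.4815, -0.1387, 0.113]
tool_rot: [[0.982, -0.186, 0.003], [-0.186, -0.982, -0.001], [0.003, 0.001, -1.0]]
ft_force: [-3.9, 0.6, 9.6]
grip_width: 0.0
```

Call:
{"fn": "apply_moves", "kwargs": {"plan": [{"tx":0,"ty":0,"tz":-1,"rx":0,"ry":0,"rz":0,"jaw":-1},{"tx":0,"ty":0,"tz":-2,"rx":0,"ry":0,"rz":0,"jaw":-1},{"tx":0,"ty":0,"tz":-2,"rx":0,"ry":0,"rz":0,"jaw":-1}]}}

```text
time_s: 10.6
position: [0.4816, -0.1387, 0.1129]
tool_rot: [[0.983, -0.186, 0.004], [-0.186, -0.983, -0.002], [0.005, 0.002, -1.0]]
ft_force: [-6.9, 2.9, 20.2]
grip_width: -0.0002
```

Call:
{"fn": "apply_moves", "kwargs": {"plan": [{"tx":0,"ty":0,"tz":5,"rx":0,"ry":0,"rz":0,"jaw":-1},{"tx":0,"ty":0,"tz":30,"rx":0,"ry":0,"rz":0,"jaw":-1},{"tx":-20,"ty":4,"tz":70,"rx":0,"ry":0,"rz":0,"jaw":-1},{"tx":-50,"ty":8,"tz":110,"rx":0,"ry":0,"rz":0,"jaw":-1},{"tx":-80,"ty":8,"tz":150,"rx":0,"ry":0,"rz":0,"jaw":-1},{"tx":-100,"ty":8,"tz":180,"rx":0,"ry":0,"rz":0,"jaw":-1},{"tx":-100,"ty":8,"tz":180,"rx":0,"ry":0,"rz":0,"jaw":-1},{"tx":-100,"ty":8,"tz":180,"rx":0,"ry":0,"rz":0,"jaw":-1}]}}

```text
time_s: 11.4
position: [0.3816, -0.1308, 0.2931]
tool_rot: [[0.982, -0.187, 0.005], [-0.187, -0.982, -0.003], [0.006, 0.002, -1.0]]
ft_force: [-0.9, 0.3, -0.5]
grip_width: 0.0001
```

```bash
python3 look.py e1 scene side
```

```text
11.4 [ 0.38156542 -0.1307835   0.29307702] [-0.91033459  0.25076298 -0.4734671 ] 0.00010024025031355999
[[ 0.982 -0.187  0.005]
 [-0.187 -0.982 -0.003]
 [ 0.006  0.002 -1.   ]]
```

View pics/e1.png

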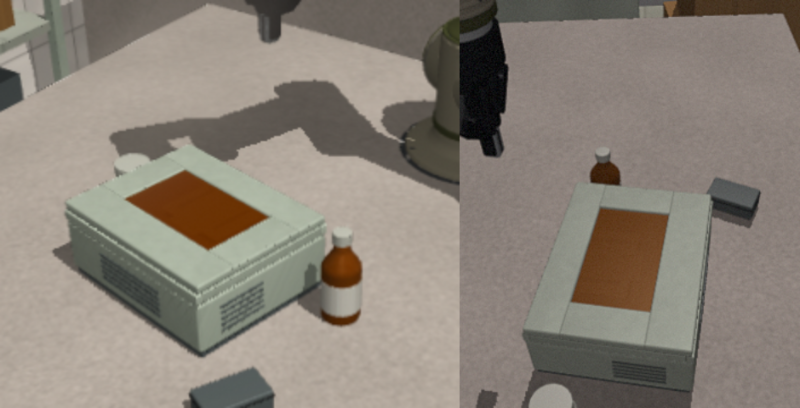

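The pictures show the cover sitting flush on the rim. The bottle, jar and slide box are where they were, and the hand is clear.

```bash
python3 -c "
from rig import env
print(env.close_job())"
```

```text
the job is handed in; nothing more can be done
None
```

The incubator is closed and the job is handed in. I folded the flap flat with the shut fingertips, then pushed the cover down slowly from behind, at roughly 0.8 rad/s or less. The whole job took about 11.4 s of the 58 s allowed.

- **Flap:** it stopped hard at about 19 N with the tip at the expected height, and it was seen lying flat with the cover still open.
- **Cover:** it stopped hard at about 20 N with the tip at z = 0.113 m, the height expected when fully shut. In the pictures it sits flush on the rim.
- **Other things:** the bottle, jar and slide box look unmoved in the last pictures; I judged this by eye and did not re-measure them. The hand is about 0.18 m above the cover, and the wrist force is about 1 N or less.
- **Disagreements:** the fit of the unit's pose to the pictures was a few pixels off, mostly 1–3 with the worst about 5, roughly 3 mm. The contact heights agreed with the expected values to about 2 mm. One move call was refused because its rows were incomplete, and nothing moved; I resent it in full.

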